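Set up a notched-block rest for a stepped tube

ROBOT

A 6-joint arm with a two-finger parallel gripper is mounted at the origin on the work surface. World frame = base frame: x ahead of the robot, y to its left, z up, the work surface at z = 0. Lengths are in mm, angles in rad, forces in N, time in s.
With the tool pointing down it reaches from about 350 to 875 mm from the base axis. Payload 4.2 kg.
Tool frame: the origin (TCP) lies midway between the tips of the shut fingers; the grasp point (between the pads) lies 19 mm behind it (arm.grip_depth is the distance from the TCP to the grasp point, in mm); z points along the fingers, x is the direction in which the jaws open and shut, and the axes are right-handed (so a half turn about z gives the same grasp; the last joint's range is limited). The gripper opens to 85 mm and grips with 20 to 120 N. Pads are 22 mm wide; open, the fingers measure 114 mm over their backs; the gripper's body (76 mm by 85 mm) begins 54 mm behind the grasp point. The pads swing forward as they close: fully open they stand 13 mm farther back than shut.
Start: joints at [1.55, 0.385, 0.008, 0, -1.194, -0.259], TCP at [172.57, 600.682, 231.312] pointing down, gripper open.
Joint ranges: [-3.14, 3.14], [-1.21, 2.06], [-1.07, 1.41], [-3.16, 2.05], [-2.99, -0.16], [-3.1, 3.1]. Speed limits (rad/s): [2.79, 2.79, 3.14, 3.14, 3.14, 3.14].

INTERFACE

Orientations are given as a unit quaternion [x, y, z, w].
In Python, from bench import arm, eyes, find_in, silhouettes gives the robot as it stands. The module is installed in compiled form; this text tells all that it offers.
- The arm moves only by the tool play_rows, never from a script. Its arguments are lists of equal length, an entry for each row: "offset": the shift along the world's x, y, z in mm, a list of three; "turn": the turn about the world's z in rad. In form: {"offset": [[x, y, z], ...], "turn": [turn, ...]}. A call has 1 to 12 rows; each row shifts and turns the pose as measured when the row begins; what a row does not reach is not made up. A row lasts 1/10 s, in which the tool goes at most 50 mm and 8.59 degrees, less where a joint would pass 70% of its speed; a pose out of reach is approached as far as the arm can. A call is refused whole if a number of a shift passes 50 or a number of a turn 0.15, either way. A call with a gripper value outside its range is refused whole. "grip" is the gripper's target within -1 to 1 (fully open at 1, half-way at 0, shut at -1), set as the call begins (left out, the last holds). The fingers move at their own pace and stop on an object; the grip force is fixed at half the most. Time passes only in rows, so rows that do not move let the fingers close. It gives the time, the measured TCP pose, the force and the opening at its end, in the units of the state.
- arm.read_state(): the state, without advancing time (a new reading comes with each control period).
- eyes.get_image(name): name is "scene" or "top" or "wrist"; returns (picture, depth): 400x640x3 uint8, red, green, blue; 400x640 float32, mm along the optical axis (not along the pixel's ray), 0 where there is no reading.
- eyes.camera_params(name): a dict with "camera_matrix" (3x3 intrinsics, pixels), "camera_from_world" (4x4, takes a point from world to camera coordinates). Camera axes: x right, y down, z forward; pixel columns grow to the right and rows downward; lengths in mm; the calibration is good to about 2 mm. A picture is of the moment at which its call begins: read the wrist's pose just before it. camera_params takes no time and is no camera call; for the wrist camera it gives the pose at the moment of the call.
- arm.job_done(): hands the job in, once; it reports no verdict.
Trained networks look in the newest picture that a camera, given by its name, has taken for a name from the list of things; names that differ only in an ending like _2 or _b are one class to them, and where a whole thing is asked for, a point or a joint stands for the part that bears it (a point fixed in the world has none). Each returns a list of dicts, best first, with "score" (0 to 1); they miss things now and then, are a little off and sometimes report something else, mostly with a low value. They report only what shows in the picture. A call takes as long as a camera call. They do not tell look-alikes from the thing itself.
- find_in(camera, query): "bbox" ([centre column, centre row, width, height] in pixels, round what is visible of it).
- silhouettes(camera, query): "mask" (400x640 bool, what is visible of it) and "bbox" ([centre column, centre row, width, height] in pixels, round what is visible of it).
The state is a dict: "clock": time; "joints": joint angles; "joint_vel": joint speeds; "joint_efforts": joint torques, N m; "position": TCP position; "ee_rot": TCP orientation; "contact_force": force on the tool from outside, world axes, zero at the start; "wrist_torque": the same for the moment, N m; "gripper_width": finger opening in mm.
Only numpy, scipy, OpenCV 4.12 (cv2) and the standard library are available. Lean on these libraries where they do the work, as an engineer would, in place of code of your own. Each camera call takes 0.05 s, during which the arm holds its last target. There are 200 camera calls.

TASK

Pick out the two wooden blocks with a V notch and stand each upright in the middle of the oblong rubber pad of its size, square with it, then lay the stepped tube level in both notches, thick half in the wide notch, its square collar midway between the blocks. Stand the round steel weight upright in the middle of the round pad. Leave the plain block, the transformer and the rotary tool where they are.

Things in the scene. Friction and masses are not known exactly. Their poses are not given: they have to be found in the camera images.
- cradle_wide: Loose wooden block with the wide V notch in its top: 36 (x) x 80 (y) x 60 mm high. Origin: centre of its underside. The 90 degree notch runs through along the block's x, 56.6 mm wide at the top, 28.3 mm deep. Gripped across its 36 mm thickness (along x). Upright at the start; a half turn makes no difference.
- cradle_narrow: Loose wooden block with the narrow V notch in its top: 36 (x) x 56 (y) x 60 mm high. Origin: centre of its underside. The 90 degree notch runs through along its own x, is 36.8 mm wide at the top and 18.4 mm deep (solid below 41.6 mm). Gripped across its 36 mm thickness (along its x). Upright at the start; a half turn makes no difference.
- nozzle: Loose dark steel stepped tube, 209 mm long, 0.4 kg: square collar 24 long, flats 40 x 40 (best grip); on its +x side the thick half, diameter 40, 85 long; on -x the thin half, diameter 26, 100 long. Origin: on the axis, mid collar (balance point), 20 mm up at the start. x towards the thick end, z up, y and z square to the flats. In the right notches its axis lies level, 60 mm above the blocks' undersides.
- weight: Loose round bright steel weight standing upright, 46 mm diameter, 55 mm high, about 0.6 kg. Origin: centre of its underside.
- pad_large: Fixed black rubber pad on white paper, the larger oblong one: 60 (x) x 100 (y) x 4 mm thick. Origin: centre of its underside, on the bench. x (short side) points along the row of three pads, towards the round one. The two oblong pads lie in line, centres 130 mm apart; either may be next to the round pad.
- pad_small: Fixed black rubber pad on the paper, the smaller oblong one: 60 (x) x 76 (y) x 4 mm thick. Origin: centre of its underside. Its x (short side) points along the row, as for the larger pad.
- pad_round: Fixed black round rubber pad at one end of the row, 70 mm diameter, 4 mm thick. Origin: centre of its underside. Its centre lies 95 mm from that of the nearer oblong pad.
- plain_block: Bystander: loose wooden block of the same wood, 36 (x) x 80 (y) x 60 mm high, with a flat top and no notch. Origin: centre of its underside. To be left alone.
- transformer: Bystander: green box-shaped transformer, 75 x 85 x 71 mm high, loose. Origin: centre of its underside. To be left alone.
- rotary_tool: Bystander: green and yellow hand-held rotary tool lying on the bench, about 235 mm long, 42 mm thick. Origin: under its body; x along the tool towards its chuck. To be left alone.
Mind the look-alikes: they are no part of the job. What is shaped like the pad_round but green is not meant.

How it is judged (in metres and radians):
At the end, for the whole second after the job is handed in: Each notched block upright within 12 mm and 8.5 deg of its pad; tube resting in both notches, axis 59-69 mm up, level within 3 deg, in line within 8.5 deg, collar centre within 80 mm of both oblong pads' centres; weight upright within 12 mm of the round pad's centre; all released, at rest (horizontal distance between cradle_wide and pad_large below 0.012 m and angle between the x axis of each of cradle_wide, nozzle and the x axis of pad_large, either way round below 0.15 rad and angle between each of cradle_wide, cradle_narrow, weight's own z axis and vertical below 0.06 rad and height (world z) of each of cradle_wide, cradle_narrow, weight below 0.008 m and contact force between nozzle and cradle_wide above 0.2 N and horizontal distance between cradle_narrow and pad_small below 0.012 m and angle between the x axis of cradle_narrow and the x axis of pad_small, either way round below 0.15 rad and contact force between nozzle and cradle_narrow above 0.2 N and horizontal distance between weight and pad_round below 0.012 m and horizontal distance between nozzle and pad_large below 0.08 m and horizontal distance between nozzle and pad_small below 0.08 m and height (world z) of nozzle between 0.059 and 0.069 m and angle between nozzle's own x axis and vertical between 1.518 and 1.623 rad and linear speed of each of cradle_wide, cradle_narrow, nozzle, weight below 0.02 m/s and angular speed of each of cradle_wide, cradle_narrow, nozzle, weight below 0.2 rad/s); the robot touches nothing.
It fails at once if the plain wooden block is moved by more than 20 mm or tipped (distance of plain_block from where it was at the start of the episode above 0.02 m or angle between plain_block's own z axis and vertical above 0.3 rad).
It fails at once if the transformer is moved by more than 20 mm or tipped (distance of transformer from where it was at the start of the episode above 0.02 m or angle between transformer's own z axis and vertical above 0.3 rad).
It fails at once if the rotary tool is moved by more than 20 mm or tipped (distance of rotary_tool from where it was at the start of the episode above 0.02 m or angle between rotary_tool's own z axis and vertical above 0.3 rad).
It also fails if it takes over 115 s, if anything falls off the work surface, if the arm or the gripper's body presses on something with over 40 N, if the wrist force passes 120 N, or if a joint passes its speed limit or range.

## Working session

There is one attempt and no reset: what is moved stays moved. The work goes in short steps, Python scripts to look and compute and a tool call to move; the robot and the scene stay as the last step left them, time stands still between calls to the robot, and variables do not carry over. Pictures are saved under pics/ and viewed, on a budget of 14 in all, crops included, one or two more only if the job needs it, and the job is handed in when it is done.

Besides the shell and the picture viewer there is one more tool, called as name(argument=value, ...), one argument or row to a line, values as JSON. play_rows: Moves the arm, as the interface text tells. Its arguments: {"type":"object","properties":{"offset":{"type":"array","items":{"type":"array","items":{"type":"number"}}},"turn":{"type":"array","items":{"type":"number"}},"grip":{"type":"number"}},"required":["offset","turn"]}

```bash
mkdir -p pics; cat > h.py <<'E'
import numpy as np, cv2
from bench import arm, eyes, find_in, silhouettes
def cloud(name, depth):
    P=eyes.camera_params(name); K=np.array(P["camera_matrix"]); T=np.linalg.inv(np.array(P["camera_from_world"]))
    v,u=np.mgrid[:400,:640]
    c=np.stack([(u-K[0,2])/K[0,0]*depth,(v-K[1,2])/K[1,1]*depth,depth],-1)
    return c@T[:3,:3].T+T[:3,3]
def save(n,im): cv2.imwrite(f"pics/{n}.png",im[...,::-1])
E
python3 - <<'E'
from h import *
print(arm.read_state())
for c in ["scene","top"]:
    im,d=eyes.get_image(c); save(c+"0",im); np.savez(c+"0.npz",im=im,d=d,p=cloud(c,d))
    P=eyes.camera_params(c); print(c,np.round(P["camera_matrix"],1).tolist(),np.round(P["camera_from_world"],3).tolist())
    W=cloud(c,d)
    for q in ["cradle_wide","cradle_narrow","nozzle","weight","pad_large","pad_small","pad_round","plain_block","transformer","rotary_tool"]:
        for r in find_in(c,q)[:3]:
            b=r["bbox"]; u,v=int(b[0]),int(b[1]); print(c,q,round(r["score"],2),np.round(b).tolist(),np.round(W[min(v,399),min(u,639)]))
E
```

```text
{'clock': 0.0, 'joints': array([ 1.54958475e+00,  3.85563183e-01,  6.60347107e-03, -5.12674866e-04,
       -1.19400134e+00, -2.58564928e-01]), 'joint_vel': array([-1.19253479e-04, -2.29313981e-04,  1.89125052e-03, -6.39203363e-04,
        1.34634051e-03, -9.74016900e-05]), 'joint_efforts': array([ 2.51126539e-04, -3.92284691e+01,  1.88397413e+01,  4.18628097e+00,
       -4.63848672e-03,  6.41713839e-06]), 'position': array([172.4254837 , 600.12459099, 230.20681156]), 'ee_rot': array([-6.01529913e-01,  7.98849507e-01, -7.03241016e-04, -8.56579780e-04]), 'contact_force': array([ 0.44656253, -0.12292029,  0.42538499]), 'wrist_torque': array([-0.00675519, -0.00907686, -0.00524148]), 'gripper_width': 85.29040503022273}
scene [[440.0, 0.0, 318.6], [0.0, 440.0, 194.6], [0.0, 0.0, 1.0]] [[0.804, 0.595, 0.001, -566.37], [0.408, -0.549, -0.729, -173.924], [-0.433, 0.587, -0.684, 1337.556], [0.0, 0.0, 0.0, 1.0]]
scene cradle_wide 0.68 [284.0, 212.0, 33.0, 42.0] [615. -15.  61.]
scene cradle_narrow 0.75 [236.0, 192.0, 26.0, 32.0] [471. -26.  53.]
scene nozzle 0.61 [226.0, 292.0, 84.0, 66.0] [ 64
[... 1254 characters left out ...]
.]
top weight 0.49 [304.0, 195.0, 25.0, 27.0] [646. 149.   4.]
top weight 0.47 [365.0, 269.0, 24.0, 12.0] [451. -11.  42.]
top pad_large 0.62 [287.0, 279.0, 44.0, 28.0] [420. 187.   1.]
top pad_small 0.55 [294.0, 229.0, 27.0, 29.0] [555. 171.   3.]
top pad_round 0.95 [324.0, 135.0, 23.0, 22.0] [810.  95.   6.]
top pad_round 0.88 [305.0, 198.0, 24.0, 27.0] [638. 144.   3.]
top pad_round 0.86 [226.0, 191.0, 23.0, 21.0] [651. 358.   5.]
top plain_block 0.67 [366.0, 269.0, 22.0, 16.0] [451. -16.  47.]
top plain_block 0.58 [413.0, 270.0, 36.0, 18.0] [ 451. -132.   60.]
top transformer 0.59 [192.0, 250.0, 38.0, 33.0] [493. 421.  69.]
top rotary_tool 0.81 [389.0, 143.0, 16.0, 77.0] [778. -76.  39.]
```

```bash
python3 - <<'E'
import cv2
im=cv2.imread("pics/top0.png")[100:320,160:500]; cv2.imwrite("pics/top0c.png",cv2.resize(im,None,fx=2.35,fy=2.35,interpolation=cv2.INTER_CUBIC))
im=cv2.imread("pics/scene0.png")[90:340,120:440]; cv2.imwrite("pics/scene0c.png",cv2.resize(im,None,fx=2.4,fy=2.4,interpolation=cv2.INTER_CUBIC))
E
```

```text
(no output)
```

View pics/top0c.png

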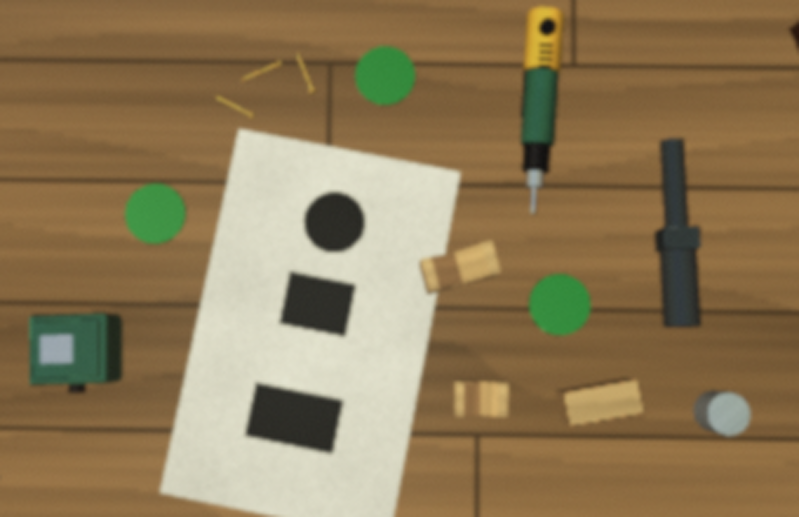

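View pics/scene0c.png

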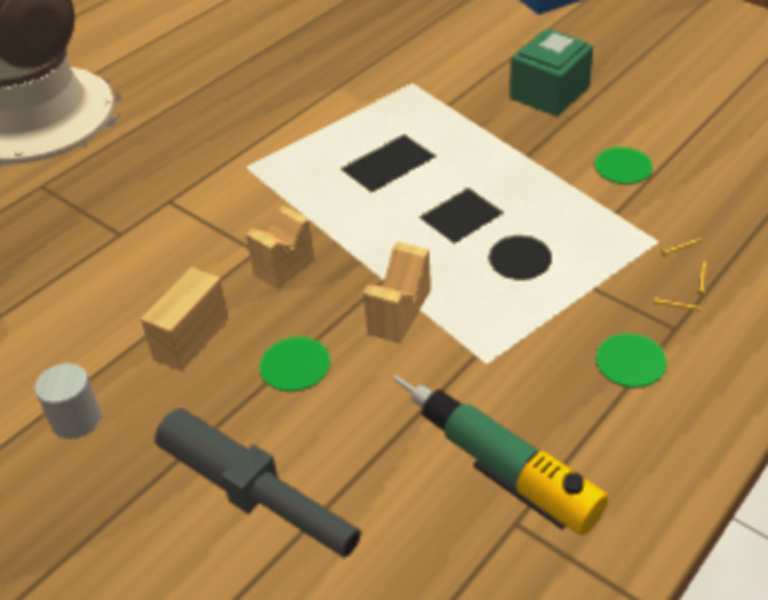

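```bash
python3 - <<'E'
from h import *
D=np.load("top0.npz"); im=D["im"].astype(int); p=D["p"]
P=eyes.camera_params("top"); K=np.array(P["camera_matrix"]); T=np.linalg.inv(np.array(P["camera_from_world"]))
def plane(u,v,z):
    r=np.stack([(u-K[0,2])/K[0,0],(v-K[1,2])/K[1,1],np.ones(len(u))],-1)@T[:3,:3].T
    return T[:3,3]+r*((z-T[2,3])/r[:,2])[:,None]
for n,b in dict(large=[255,255,320,300],small=[272,208,318,248],round=[284,175,320,212]).items():
    m=np.zeros((400,640),bool); m[b[1]:b[3],b[0]:b[2]]=1; m&=im.sum(-1)<300
    v,u=np.nonzero(m); w=plane(u+.0,v+.0,4)[:,:2].astype(np.float32); print(n,len(w),w.mean(0),cv2.minAreaRect(w))
for n,b,h in [("wide",[335,195,378,230],52),("narrow",[350,258,382,282],52),("plain",[395,255,440,285],52),("weight",[450,262,482,290],47),("noz",[435,155,462,242],20)]:
    m=np.zeros((400,640),bool); m[b[1]:b[3],b[0]:b[2]]=1; m&=p[...,2]>h
    w=p[m][:,:2].astype(np.float32); print(n,len(w),w.mean(0),cv2.minAreaRect(w), np.percentile(p[m][:,2],[10,50,90]))
s=arm.read_state(); P=eyes.camera_params("wrist"); Tw=np.linalg.inv(P["camera_from_world"]); print(np.round(P["camera_matrix"],1).tolist(),np.round(Tw,3).tolist())
from scipy.spatial.transform import Rotation as R
print(R.from_quat(s["ee_rot"]).as_matrix().round(3), R.from_quat(s["ee_rot"]).as_matrix().T@(Tw[:3,3]-s["position"]))
E
```

```text
large 809 [424.45557 193.36418] ((424.3641052246094, 193.37767028808594), (96.86996459960938, 56.85466384887695), 79.58282470703125)
small 583 [552.02   169.5693] ((552.1112060546875, 169.57144165039062), (72.63518524169922, 56.116668701171875), 79.47394561767578)
round 475 [645.3852 152.0688] ((645.17138671875, 151.45925903320312), (63.90389633178711, 64.5777816772461), 27.483741760253906)
wide 226 [591.6859    14.550212] ((571.824462890625, 41.987953186035156), (61.2308464050293, 157.1521453857422), 36.91107177734375) [53.66018879 59.02564506 63.10376904]
narrow 226 [452.64972   -8.436357] ((460.7154541015625, 26.591445922851562), (135.19105529785156, 47.61124038696289), 76.01168823242188) [53.59620205 58.80082918 62.36205891]
plain 478 [ 450.55945 -135.80057] ((459.3327941894531, -45.44093322753906), (270.6349182128906, 54.5902214050293), 84.20364379882812) [57.12280404 60.10554267 62.84370395]
weight 282 [ 440.79355 -264.23883] ((477.77398681640625, -107.19717407226562), (387.30670166015625, 44.27104187011719), 76.88574981689453) [52.2147621  54.82946715 57.93612803]
noz 1060 [ 623.1761  -225.97638] ((621.7066650390625, -76.64886474609375), (210.24659729003906, 348.241943359375), 5.578693389892578) [26.40039416 34.74786868 40.97508345]
[[319.6, 0.0, 321.3], [0.0, 319.6, 201.1], [0.0, 0.0, 1.0]] [[-0.275, -0.913, -0.301, 249.812], [-0.961, 0.261, 0.086, 577.286], [0.0, 0.313, -0.95, 374.383], [0.0, 0.0, 0.0, 1.0]]
[[-0.276 -0.961  0.   ]
 [-0.961  0.276 -0.   ]
 [ 0.    -0.    -1.   ]] [   1.1588752   -80.70451213 -143.07976773]
```

play_rows(
  offset=[
    [22,-38,0],
    [22,-38,0],
    [22,-38,0],
    [22,-38,0],
    [22,-38,0],
    [22,-38,0],
    [22,-38,0],
    [22,-38,0],
    [22,-38,0],
    [22,-38,0],
    [22,-38,0],
    [22,-38,0],
  ],
  turn=[-0.085,-0.085,-0.085,-0.085,-0.085,-0.085,-0.085,-0.085,-0.085,-0.085,-0.085,-0.085],
  grip=1,
)

```text
clock: 2.3
position: [441.0, 131.2, 232.5]
ee_rot: [-0.12, 0.993, 0.001, 0.004]
contact_force: [0.5, 0.5, 0.2]
gripper_width: 85.4
```

play_rows(
  offset=[
    [22,-38,0],
    [22,-38,0],
    [22,-38,0],
    [22,-38,0],
    [0,0,0],
    [0,0,0],
  ],
  turn=[0,0,0,0,0,0],
)

```text
clock: 2.9
position: [533.8, -32.8, 233.6]
ee_rot: [-0.116, 0.993, 0.001, 0.006]
contact_force: [0.2, 0.1, -0.1]
gripper_width: 85.5
```

```bash
cat >> h.py <<'E'
def ray(name,u,v,z):
    P=eyes.camera_params(name); K=np.array(P["camera_matrix"]); T=np.linalg.inv(np.array(P["camera_from_world"]))
    u=np.asarray(u,float);v=np.asarray(v,float)
    r=np.stack([(u-K[0,2])/K[0,0],(v-K[1,2])/K[1,1],np.ones(len(u))],-1)@T[:3,:3].T
    return T[:3,3]+r*((z-T[2,3])/r[:,2])[:,None]
def rect(w):
    """centre, size, angle (rad) of the long side"""
    (c,(a,b),t)=cv2.minAreaRect(np.asarray(w,np.float32)[:,:2]); t=np.radians(t)+(0 if a>b else np.pi/2)
    return np.round(c,1),np.round([max(a,b),min(a,b)],1),round((t+np.pi/2)%np.pi-np.pi/2,3)
E
python3 - <<'E'
from h import *
im,d=eyes.get_image("wrist"); save("w1",im); p=cloud("wrist",d); np.savez("w1.npz",im=im,d=d,p=p)
for q in ["cradle_wide","cradle_narrow","plain_block","nozzle","weight","pad_large","pad_small","pad_round"]:
    for r in silhouettes("wrist",q)[:2]:
        m=r["mask"]; z=p[...,2]; mm=m&(z>48)&(z<66); v,u=np.nonzero(m)
        print(q,round(r["score"],2),np.round(r["bbox"]),m.sum(),p[m].mean(0).round(1), rect(p[mm]) if mm.sum()>20 else "", rect(ray("wrist",u,v,4)) if "pad" in q else "")
E
```

```text
Traceback (most recent call last):
  File "h.py", line 16, in rect
    (c,(a,b),t)=cv2.minAreaRect(np.asarray(w,np.float32)[:,:2]); t=np.radians(t)+(0 if a>b else np.pi/2)
                ~~~~~~~~~~~~~~~^^^^^^^^^^^^^^^^^^^^^^^^^^^^^^^^
cv2.error: OpenCV(4.12.0) /io/opencv/modules/imgproc/src/convhull.cpp:143: error: (-215:Assertion failed) total >= 0 && (depth == CV_32F || depth == CV_32S) in function 'convexHull'
```

View pics/w1.png

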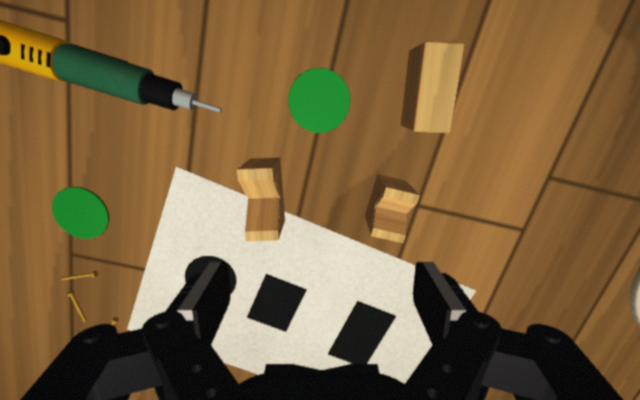

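```bash
cat >> h.py <<'E'
def top_rect(cam,p,q,zt,lo=5,hi=6):
    out=[]
    for r in silhouettes(cam,q)[:2]:
        m=r["mask"]&(p[...,2]>zt-lo)&(p[...,2]<zt+hi)
        m=cv2.morphologyEx(m.astype(np.uint8),cv2.MORPH_OPEN,np.ones((3,3)))
        v,u=np.nonzero(m)
        if len(u)<20: continue
        out.append((q,round(r["score"],2),np.round(r["bbox"]).tolist(),len(u),ray(cam,u,v,zt).mean(0).round(1)[:2],*rect(ray(cam,u,v,zt))))
    for o in out: print(*o)
E
sed -i 's/np.asarray(w,np.float32)\[:,:2\]/np.ascontiguousarray(np.asarray(w)[:,:2],np.float32)/' h.py
python3 - <<'E'
from h import *
im,d=eyes.get_image("wrist"); p=cloud("wrist",d); np.savez("w1.npz",im=im,d=d,p=p)
for q in ["cradle_wide","cradle_narrow","plain_block"]: top_rect("wrist",p,q,60)
for q in ["pad_small","pad_large"]: top_rect("wrist",p,q,4)
E
```

```text
cradle_wide 0.65 [260.0, 196.0, 51.0, 82.0] 1121 [592.9   9.8] [592.7  11.4] [81.4 36.9] -1.296
cradle_narrow 0.64 [393.0, 207.0, 58.0, 69.0] 959 [451.7 -12.5] [451.5 -12. ] [57.3 37.5] -1.567
plain_block 0.68 [432.0, 86.0, 64.0, 92.0] 3533 [ 451.2 -143. ] [ 450.9 -141.4] [79.7 36.9] -1.376
pad_small 0.91 [278.0, 304.0, 62.0, 56.0] 2152 [552.3 167.7] [552.4 168.9] [79.3 62.1] 1.379
pad_large 0.7 [360.0, 332.0, 63.0, 65.0] 2404 [424.9 189.5] [424.9 191.8] [100.8  61.4] 1.391
```

play_rows(
  offset=[
    [30,22,-10],
    [29,22,-30],
    [0,0,-40],
    [0,0,-40],
    [0,0,0],
    [0,0,0],
  ],
  turn=[0.042,0,0,0,0,0],
)

```text
clock: 3.9
position: [595.9, 18.5, 115.4]
ee_rot: [-0.143, 0.99, 0.001, 0.011]
contact_force: [0.7, -0.5, 1.6]
gripper_width: 85.4
```

play_rows(
  offset=[
    [-3,-7,-15],
    [0,0,-20],
    [0,0,-20],
    [0,0,0],
    [0,0,0],
  ],
  turn=[-0.01,0,0,0,0],
)

```text
clock: 4.4
position: [600.4, 13.1, 72.7]
ee_rot: [-0.139, 0.99, 0.001, 0.022]
contact_force: [0.6, 0.5, -0.2]
gripper_width: 85.4
```

play_rows(
  offset=[
    [0,0,40],
    [0,0,40],
    [0,0,40],
    [0,0,0],
    [0,0,0],
  ],
  turn=[0,0,0,0,0],
)

```text
clock: 4.9
position: [602.8, 13.3, 209.4]
ee_rot: [-0.14, 0.99, 0.001, 0.03]
contact_force: [0.3, 0.7, -1.0]
gripper_width: 85.3
```

play_rows(
  offset=[
    [0,0,-10],
    [0,0,-10],
    [0,0,-10],
    [0,0,-10],
    [0,0,-10],
    [0,0,-10],
    [0,0,-10],
    [0,0,-10],
    [0,0,-10],
    [0,0,-10],
  ],
  turn=[0,0,0,0,0,0,0,0,0,0],
)

```text
clock: 5.9
position: [600.9, 12.8, 98.5]
ee_rot: [-0.14, 0.99, 0.001, 0.028]
contact_force: [-0.1, 0.8, -0.3]
gripper_width: 85.5
```

play_rows(
  offset=[
    [0,0,0],
    [0,0,0],
    [0,0,0],
    [0,0,0],
    [0,0,0],
    [0,0,0],
    [0,0,0],
    [0,0,0],
    [0,0,0],
    [0,0,0],
  ],
  turn=[0,0,0,0,0,0,0,0,0,0],
)

```text
clock: 6.9
position: [601.5, 12.9, 99.0]
ee_rot: [-0.14, 0.99, 0.001, 0.029]
contact_force: [0.5, 0.7, -0.3]
gripper_width: 85.4
```

play_rows(
  offset=[
    [-4,-1,6],
    [-4,-1,6],
    [0,0,6],
    [0,0,6],
    [0,0,6],
    [0,0,6],
    [0,0,6],
    [0,0,6],
    [0,0,6],
    [0,0,6],
  ],
  turn=[0,0,0,0,0,0,0,0,0,0],
)

```text
clock: 7.9
position: [592.7, 10.6, 164.5]
ee_rot: [-0.14, 0.99, 0.001, 0.029]
contact_force: [-0.4, -0.4, -0.2]
gripper_width: 85.3
```

play_rows(
  offset=[
    [-40,0,0],
    [-40,0,0],
    [-40,0,0],
    [0,0,0],
    [0,0,0],
  ],
  turn=[0,0,0,0,0],
)

```text
clock: 8.4
position: [469.8, 10.3, 165.9]
ee_rot: [-0.14, 0.99, 0.001, 0.03]
contact_force: [0.3, 0.4, 1.0]
gripper_width: 85.7
```

```bash
python3 -c "
from h import *
print(arm.read_state()['joints'].round(3),arm.read_state()['position'])"
```

```text
[ 0.377  0.155 -0.502  0.016 -0.854 -0.107] [469.763714    10.30708805 165.8586156 ]
```

play_rows(
  offset=[
    [-3,-4,-3],
    [-5,-6,-6],
    [-5,-6,-8],
    [-4,-5,-8],
    [0,-1,-10],
    [0,0,-10],
    [0,0,-10],
    [0,0,-10],
    [0,0,-8],
    [0,0,-6],
    [0,0,-4],
    [0,0,0],
  ],
  turn=[-0.04,-0.07,-0.07,-0.06,-0.03,0,0,0,0,0,0,0],
)

```text
clock: 9.6
position: [462.2, -10.5, 80.6]
ee_rot: [-0.001, 0.999, -0.003, 0.034]
contact_force: [0.6, -0.4, 0.2]
gripper_width: 85.3
```

play_rows(
  offset=[
    [-4,-1,0],
    [-4,-1,0],
    [-2,0,0],
    [0,0,0],
    [0,0,-3],
    [0,0,-6],
    [0,0,-8],
    [0,0,-8],
    [0,0,-8],
    [0,0,-6],
    [0,0,-3],
    [0,0,0],
  ],
  turn=[0,0,0,0,0,0,0,0,0,0,0,0],
)

```text
clock: 10.8
position: [451.6, -12.6, 35.3]
ee_rot: [-0.001, 0.999, -0.003, 0.034]
contact_force: [-0.6, 0.8, -0.0]
gripper_width: 85.2
```

play_rows(
  offset=[
    [0,0,-5],
    [0,0,-8],
    [0,0,-8],
    [0,0,-5],
    [0,0,-2],
    [0,0,0],
  ],
  turn=[0,0,0,0,0,0],
)

```text
clock: 11.4
position: [452.0, -12.4, 5.0]
ee_rot: [-0.002, 0.999, -0.003, 0.035]
contact_force: [-0.1, 0.5, 0.0]
gripper_width: 85.1
```

play_rows(
  offset=[
    [0,0,0],
    [0,0,0],
    [0,0,0],
    [0,0,0],
    [0,0,0],
    [0,0,0],
    [0,0,0],
    [0,0,0],
    [0,0,0],
  ],
  turn=[0,0,0,0,0,0,0,0,0],
  grip=-1,
)

```text
clock: 12.3
position: [452.4, -12.3, 6.1]
ee_rot: [-0.001, 0.999, -0.003, 0.036]
contact_force: [-1.4, -0.4, -0.9]
gripper_width: 35.3
```

play_rows(
  offset=[
    [0,0,5],
    [0,0,10],
    [0,0,10],
    [0,0,10],
    [3,5,6],
    [6,10,3],
    [9,16,0],
    [11,20,0],
    [11,20,0],
    [11,20,0],
    [11,20,0],
    [11,20,0],
  ],
  turn=[0,0,0,0,-0.02,-0.03,-0.03,-0.03,-0.03,-0.02,-0.02,0],
)

```text
clock: 13.5
position: [526.0, 123.3, 53.9]
ee_rot: [0.097, 0.995, -0.006, 0.034]
contact_force: [0.6, -0.6, -1.1]
gripper_width: 35.4
```

play_rows(
  offset=[
    [9,16,0],
    [6,10,0],
    [4,6,0],
    [2,3,0],
    [0,0,0],
  ],
  turn=[0,0,0,0,0],
)

```text
clock: 14.0
position: [548.9, 163.0, 53.6]
ee_rot: [0.097, 0.995, -0.006, 0.034]
contact_force: [-0.3, -0.2, -0.8]
gripper_width: 35.2
```

play_rows(
  offset=[
    [2,3,0],
    [2,3,-3],
    [0,0,-6],
    [0,0,-8],
    [0,0,-8],
    [0,0,-6],
    [0,0,-3],
    [0,0,0],
  ],
  turn=[0.01,0,0,0,0,0,0,0],
)

```text
clock: 14.8
position: [551.1, 166.5, 15.6]
ee_rot: [0.093, 0.995, -0.007, 0.033]
contact_force: [-0.6, -0.6, -0.9]
gripper_width: 35.2
```

play_rows(
  offset=[
    [1.5,1.5,0],
    [1,1,0],
    [0,0,-2],
    [0,0,-2],
    [0,0,-1],
    [0,0,0],
  ],
  turn=[0,0,0,0,0,0],
)

```text
clock: 15.4
position: [554.6, 169.7, 11.0]
ee_rot: [0.093, 0.995, -0.006, 0.034]
contact_force: [-0.8, -0.3, -0.5]
gripper_width: 35.5
```

play_rows(
  offset=[
    [-0.5,-0.3,-1],
    [0,0,0],
  ],
  turn=[0,0],
)

```text
clock: 15.6
position: [554.1, 169.5, 10.0]
ee_rot: [0.093, 0.995, -0.006, 0.034]
contact_force: [-0.8, -0.4, -1.2]
gripper_width: 35.1
```

play_rows(
  offset=[
    [0,0,0],
    [0,0,0],
    [0,0,0],
    [0,0,0],
    [0,0,0],
    [0,0,0],
    [0,0,0],
  ],
  turn=[0,0,0,0,0,0,0],
  grip=1,
)

```text
clock: 16.3
position: [554.7, 169.8, 10.8]
ee_rot: [0.093, 0.995, -0.006, 0.034]
contact_force: [0.9, -0.8, 0.5]
gripper_width: 85.5
```

play_rows(
  offset=[
    [0,0,6],
    [0,0,10],
    [0,0,14],
    [0,0,15],
    [0,0,15],
    [0,0,15],
    [0,0,15],
    [0,0,15],
    [0,0,15],
    [0,-5,10],
    [0,-5,6],
    [0,0,0],
  ],
  turn=[0,0,0,0,0,0,0,0,0,0,0,0],
)

```text
clock: 17.5
position: [554.6, 159.0, 161.0]
ee_rot: [0.093, 0.995, -0.003, 0.037]
contact_force: [0.3, -0.1, 0.0]
gripper_width: 85.4
```

```bash
python3 - <<'E'
from h import *
im,d=eyes.get_image("wrist"); p=cloud("wrist",d); save("w2",im)
for q in ["cradle_wide","cradle_narrow"]: top_rect("wrist",p,q,60)
top_rect("wrist",p,"cradle_narrow",64)
for q in ["pad_small","pad_large","pad_round"]: top_rect("wrist",p,q,4)
E
```

```text
cradle_wide 0.86 [252.0, 40.0, 92.0, 79.0] 1242 [583.1  42.3] [583.6  42.4] [36.3 16.9] 0.287
cradle_narrow 0.67 [335.0, 209.0, 49.0, 82.0] 2041 [552.7 169.3] [553.1 169.6] [58.9 36.4] 1.385
cradle_narrow 0.67 [335.0, 209.0, 49.0, 82.0] 1589 [552.5 168. ] [552.7 168.5] [57.  35.7] 1.385
pad_small 0.81 [337.0, 193.0, 64.0, 72.0] 1746 [545.2 157.7] [551.5 167.3] [75.4 59.3] 1.39
pad_large 0.61 [475.0, 193.0, 78.0, 103.0] 6699 [424.2 188.3] [425.1 190.6] [100.3  61.8] 1.385
pad_round 0.95 [282.0, 351.0, 62.0, 42.0] 1654 [649.6 345.1] [650.3 343.9] [68.5 52.4] -0.052
pad_round 0.86 [242.0, 191.0, 66.0, 63.0] 3491 [643.8 149.2] [643.9 149.7] [67.6 66.4] 0.093
```

View pics/w2.png

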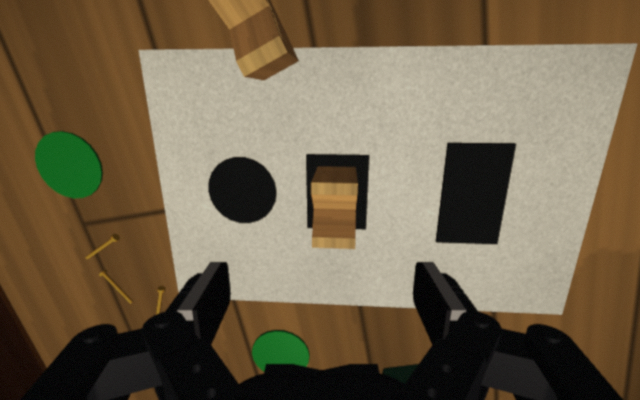

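play_rows(
  offset=[
    [2,-6,0],
    [4,-12,0],
    [5,-16,0],
    [6,-20,0],
    [6,-20,0],
    [5,-20,-3],
    [5,-18,-6],
    [3,-14,-8],
    [2,-10,-10],
    [1,-5,-8],
    [0,-3,-6],
    [0,0,0],
  ],
  turn=[0.03,0.06,0.06,0.06,0.06,0.06,0.06,0.04,0.02,0,0,0],
)

```text
clock: 19.05
position: [593.0, 11.4, 110.7]
ee_rot: [-0.143, 0.989, 0.002, 0.032]
contact_force: [0.2, 0.3, -0.1]
gripper_width: 85.3
```

play_rows(
  offset=[
    [0.5,0,-4],
    [0.5,0,-8],
    [0,0,-10],
    [0,0,-10],
    [0,0,-10],
    [0,0,-10],
    [0,0,-10],
    [0,0,-8],
    [0,0,-5],
    [0,0,-2],
    [0,0,0],
  ],
  turn=[-0.013,0,0,0,0,0,0,0,0,0,0],
)

```text
clock: 20.15
position: [594.0, 13.2, 26.7]
ee_rot: [-0.137, 0.99, 0.002, 0.032]
contact_force: [-0.6, -0.2, 1.0]
gripper_width: 85.3
```

play_rows(
  offset=[
    [0,-1,-4],
    [0,0,-7],
    [0,0,-6],
    [0,0,-3],
    [0,0,-1],
    [0,0,0],
  ],
  turn=[0,0,0,0,0,0],
)

```text
clock: 20.75
position: [594.7, 12.3, 4.9]
ee_rot: [-0.137, 0.99, 0.002, 0.033]
contact_force: [0.9, 0.4, 0.2]
gripper_width: 85.7
```

play_rows(
  offset=[
    [0,0,0],
    [0,0,0],
    [0,0,0],
    [0,0,0],
    [0,0,0],
    [0,0,0],
    [0,0,0],
    [0,0,0],
    [0,0,0],
  ],
  turn=[0,0,0,0,0,0,0,0,0],
  grip=-1,
)

```text
clock: 21.65
position: [595.0, 12.4, 6.1]
ee_rot: [-0.137, 0.99, 0.002, 0.033]
contact_force: [-0.3, 1.0, 0.5]
gripper_width: 35.4
```

play_rows(
  offset=[
    [0,0,5],
    [0,0,10],
    [0,0,12],
    [-2,2,14],
    [-6,4,14],
    [-10,8,12],
    [-14,13,8],
    [-16,16,4],
    [-18,18,0],
    [-18,18,0],
    [-18,18,0],
    [-18,18,0],
  ],
  turn=[0,0,0,-0.02,-0.04,-0.05,-0.06,-0.06,-0.06,-0.06,-0.05,-0.04],
)

```text
clock: 22.85
position: [474.5, 130.8, 101.5]
ee_rot: [0.097, 0.994, -0.002, 0.041]
contact_force: [-0.1, 1.1, -1.9]
gripper_width: 35.5
```

play_rows(
  offset=[
    [-16,18,0],
    [-13,15,0],
    [-9,12,0],
    [-6,8,0],
    [-3,4,0],
    [0,0,0],
    [0,0,0],
  ],
  turn=[-0.02,0,0,0,0,0,0],
)

```text
clock: 23.55
position: [424.5, 193.0, 109.2]
ee_rot: [0.108, 0.993, 0.002, 0.045]
contact_force: [-0.5, -0.3, -1.2]
gripper_width: 35.4
```

play_rows(
  offset=[
    [1,-0.5,-4],
    [1,-0.5,-8],
    [0,0,-10],
    [0,0,-10],
    [0,0,-10],
    [0,0,-10],
    [0,0,-10],
    [0,0,-8],
    [0,0,-6],
    [0,0,-4],
    [0,0,-2],
    [0,0,0],
  ],
  turn=[0.015,0.015,0,0,0,0,0,0,0,0,0,0],
)

```text
clock: 24.75
position: [428.3, 186.9, 18.1]
ee_rot: [0.094, 0.995, -0.0, 0.043]
contact_force: [-0.4, -0.1, -0.8]
gripper_width: 34.9
```

play_rows(
  offset=[
    [-1,2.5,0],
    [-0.5,2,0],
    [0,0.5,-1],
    [0,0,-2],
    [0,0,-2],
    [0,0,-1.5],
    [0,0,-0.5],
    [0,0,0],
  ],
  turn=[0,0,0,0,0,0,0,0],
)

```text
clock: 25.55
position: [427.3, 193.4, 11.8]
ee_rot: [0.093, 0.995, 0.001, 0.044]
contact_force: [0.0, -0.4, -1.4]
gripper_width: 35.4
```

play_rows(
  offset=[
    [-0.5,-0.7,-1],
    [-0.3,-0.5,-1],
    [0,0,-0.5],
    [0,0,0],
  ],
  turn=[0,0,0,0],
)

```text
clock: 25.95
position: [427.2, 192.9, 10.7]
ee_rot: [0.093, 0.995, 0.002, 0.045]
contact_force: [-0.7, -0.2, 0.1]
gripper_width: 35.3
```

play_rows(
  offset=[
    [0,0,0],
    [0,0,0],
    [0,0,0],
    [0,0,0],
    [0,0,0],
    [0,0,0],
    [0,0,0],
  ],
  turn=[0,0,0,0,0,0,0],
  grip=1,
)

```text
clock: 26.65
position: [427.3, 192.8, 10.5]
ee_rot: [0.093, 0.995, 0.002, 0.045]
contact_force: [0.1, 0.5, 0.2]
gripper_width: 85.9
```

play_rows(
  offset=[
    [0,0,6],
    [0,0,10],
    [0,0,14],
    [0,0,15],
    [0,0,15],
    [0,0,15],
    [0,0,15],
    [0,0,15],
    [5,-5,12],
    [8,-10,8],
    [5,-5,5],
    [0,0,0],
  ],
  turn=[0,0,0,0,0,0,0,0,0,0,0,0],
)

```text
clock: 27.85
position: [444.4, 171.9, 150.2]
ee_rot: [0.092, 0.995, 0.004, 0.045]
contact_force: [0.1, 0.3, -0.1]
gripper_width: 85.3
```

```bash
python3 - <<'E'
from h import *
im,d=eyes.get_image("wrist"); p=cloud("wrist",d); save("w3",im)
for q in ["cradle_wide","cradle_narrow"]: top_rect("wrist",p,q,64)
for q in ["pad_small","pad_large","pad_round"]: top_rect("wrist",p,q,4)
E
```

```text
cradle_wide 0.97 [361.0, 217.0, 56.0, 118.0] 1930 [424.7 188.3] [425.2 190.8] [81.1 35.6] 1.38
pad_small 0.76 [227.0, 200.0, 66.0, 73.0] 1586 [536.4 157.5] [549.8 167.6] [75.3 59.5] 1.389
pad_large 0.8 [359.0, 200.0, 64.0, 101.0] 2331 [421.6 178.7] [423.3 190.8] [99.2 59. ] 1.391
pad_round 0.59 [134.0, 195.0, 68.0, 64.0] 3328 [642.2 149.9] [642.4 150.6] [68.1 67.9] 0.388
```

View pics/w3.png

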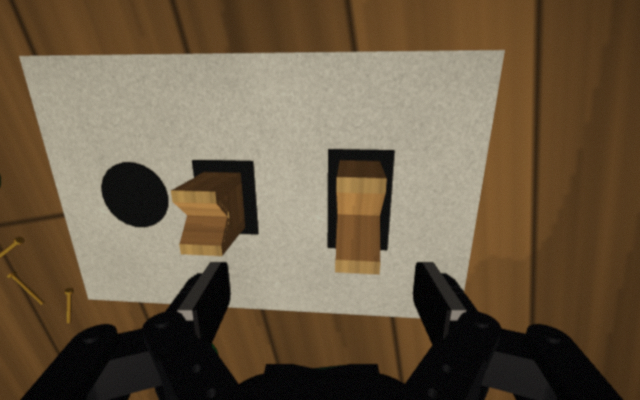

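play_rows(
  offset=[
    [0,-6,0],
    [0,-12,0],
    [0,-18,0],
    [0,-22,0],
    [0,-25,0],
    [0,-25,0],
    [0,-25,0],
    [0,-25,0],
    [0,-25,0],
    [0,-25,0],
    [0,-25,0],
    [0,-25,0],
  ],
  turn=[0.05,0.08,0.1,0.1,0.1,0.1,0.1,0.1,0.1,0.1,0.1,0.1],
)

```text
clock: 29.35
position: [439.5, -90.6, 144.2]
ee_rot: [-0.482, 0.875, 0.025, 0.032]
contact_force: [0.4, -0.2, -0.5]
gripper_width: 85.5
```

play_rows(
  offset=[
    [4,-25,0],
    [4,-25,0],
    [4,-22,0],
    [4,-18,0],
    [2,-14,0],
    [0,-10,0],
    [0,-6,0],
    [0,-3,0],
    [0,0,0],
  ],
  turn=[0.1,0.1,0.1,0.08,0.05,0.02,0,0,0],
)

```text
clock: 30.25
position: [456.4, -219.6, 139.9]
ee_rot: [-0.672, 0.74, 0.035, 0.023]
contact_force: [0.0, -0.1, -0.1]
gripper_width: 85.7
```

```bash
python3 - <<'E'
from h import *
im,d=eyes.get_image("wrist"); p=cloud("wrist",d); save("w4",im); np.savez("w4.npz",im=im,d=d,p=p)
print(arm.read_state()["joints"].round(2))
top_rect("wrist",p,"weight",55); top_rect("wrist",p,"plain_block",60); top_rect("wrist",p,"nozzle",20,20,26)
E
```

```text
[-0.18  0.3  -0.34 -0.1  -0.96  1.71]
weight 0.74 [405.0, 213.0, 63.0, 73.0] 2771 [ 440.9 -276.2] [ 440.6 -275.8] [46.5 44.5] 0.43
plain_block 0.95 [237.0, 212.0, 119.0, 83.0] 4417 [ 451.2 -144.4] [ 450.6 -143.3] [81.1 36.6] -1.377
nozzle 0.8 [341.0, 51.0, 63.0, 102.0] 5287 [ 566.8 -235.7] [ 566.6 -235.7] [69.2 40.6] 0.043
```

View pics/w4.png

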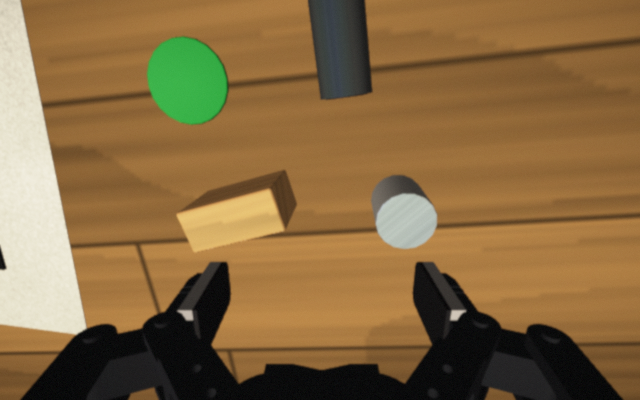

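play_rows(
  offset=[
    [-2,-5,0],
    [-3,-9,0],
    [-3,-12,0],
    [-3,-12,0],
    [-2,-9,0],
    [-1,-5,-2],
    [0,-2,-5],
    [0,0,-8],
    [0,0,-10],
    [0,0,-8],
    [0,0,-5],
    [0,0,0],
  ],
  turn=[0,0,0,0,0,0,0,0,0,0,0,0],
)

```text
clock: 31.65
position: [440.1, -277.3, 98.0]
ee_rot: [-0.672, 0.739, 0.036, 0.023]
contact_force: [0.0, 0.2, 0.1]
gripper_width: 85.3
```

play_rows(
  offset=[
    [0,1.5,-3],
    [0,1.5,-6],
    [0,0,-9],
    [0,0,-10],
    [0,0,-10],
    [0,0,-10],
    [0,0,-10],
    [0,0,-9],
    [0,0,-7],
    [0,0,-4],
    [0,0,-2],
    [0,0,0],
  ],
  turn=[0,0,0,0,0,0,0,0,0,0,0,0],
)

```text
clock: 32.85
position: [440.3, -273.7, 10.5]
ee_rot: [-0.672, 0.739, 0.036, 0.022]
contact_force: [-0.1, -0.4, 0.3]
gripper_width: 85.4
```

play_rows(
  offset=[
    [0,0,-2],
    [0,0,-2],
    [0,0,0],
  ],
  turn=[0,0,0],
)

```text
clock: 33.15
position: [441.0, -274.0, 7.1]
ee_rot: [-0.673, 0.739, 0.035, 0.023]
contact_force: [-1.1, -0.4, 0.6]
gripper_width: 85.6
```

play_rows(
  offset=[
    [0,0,0],
    [0,0,0],
    [0,0,0],
    [0,0,0],
    [0,0,0],
    [0,0,0],
    [0,0,0],
    [0,0,0],
  ],
  turn=[0,0,0,0,0,0,0,0],
  grip=-1,
)

```text
clock: 33.95
position: [441.4, -274.3, 8.4]
ee_rot: [-0.673, 0.739, 0.034, 0.023]
contact_force: [0.8, 0.6, -0.1]
gripper_width: 45.3
```

play_rows(
  offset=[
    [0,0,5],
    [0,0,10],
    [0,0,14],
    [0,0,16],
    [0,0,16],
    [2,4,14],
    [4,8,12],
    [6,13,8],
    [8,17,4],
    [10,20,0],
    [10,21,0],
    [10,21,0],
  ],
  turn=[0,0,0,0,0,0,0,0,0,-0.02,-0.02,-0.02],
)

```text
clock: 35.15
position: [482.6, -162.3, 108.2]
ee_rot: [-0.645, 0.763, 0.043, 0.022]
contact_force: [0.4, -0.5, -6.2]
gripper_width: 45.5
```

play_rows(
  offset=[
    [10,21,0],
    [10,21,0],
    [10,21,0],
    [10,21,0],
    [10,21,0],
    [10,21,0],
    [10,21,0],
    [10,21,0],
    [10,21,0],
    [10,21,0],
    [10,20,0],
    [10,20,0],
  ],
  turn=[-0.02,0,0,0,0,0,0,0,0,0,0,0],
)

```text
clock: 36.35
position: [595.1, 105.2, 105.0]
ee_rot: [-0.636, 0.77, 0.051, 0.014]
contact_force: [0.7, 0.0, -7.3]
gripper_width: 45.4
```

play_rows(
  offset=[
    [10,14,0],
    [10,10,0],
    [9,7,0],
    [8,5,0],
    [5,3,0],
    [2,1,0],
    [0,0,0],
    [0,0,0],
  ],
  turn=[0,0,0,0,0,0,0,0],
)

```text
clock: 37.15
position: [636.6, 150.4, 101.3]
ee_rot: [-0.637, 0.769, 0.054, 0.009]
contact_force: [-0.0, 0.3, -6.6]
gripper_width: 45.3
```

play_rows(
  offset=[
    [3,1,0],
    [3,1,0],
    [2,0.5,-4],
    [0,0,-8],
    [0,0,-10],
    [0,0,-10],
    [0,0,-10],
    [0,0,-9],
    [0,0,-7],
    [0,0,-4],
    [0,0,-2],
    [0,0,0],
  ],
  turn=[0,0,0,0,0,0,0,0,0,0,0,0],
)

```text
clock: 38.35
position: [643.6, 151.5, 30.0]
ee_rot: [-0.636, 0.77, 0.055, 0.007]
contact_force: [0.4, -0.3, -6.0]
gripper_width: 45.4
```

play_rows(
  offset=[
    [0.7,0.5,-2],
    [0.5,0.5,-4],
    [0,0,-4],
    [0,0,-3],
    [0,0,-1.5],
    [0,0,0],
    [0,0,0],
  ],
  turn=[0,0,0,0,0,0,0],
)

```text
clock: 39.05
position: [646.0, 153.0, 15.9]
ee_rot: [-0.636, 0.769, 0.054, 0.008]
contact_force: [0.5, 0.2, -7.3]
gripper_width: 45.5
```

play_rows(
  offset=[
    [-0.5,0,-1],
    [0,0,-1],
    [0,0,-1],
    [0,0,0],
  ],
  turn=[0,0,0,0],
)

```text
clock: 39.45
position: [645.9, 153.1, 13.3]
ee_rot: [-0.636, 0.769, 0.054, 0.009]
contact_force: [-0.4, 0.6, -7.0]
gripper_width: 45.6
```

Just above contact; one more millimetre, then release.

play_rows(
  offset=[
    [-0.3,0,-1],
    [0,0,-0.5],
    [0,0,0],
  ],
  turn=[0,0,0],
)

```text
clock: 39.75
position: [645.9, 153.2, 13.2]
ee_rot: [-0.637, 0.769, 0.054, 0.009]
contact_force: [0.4, 0.0, -6.6]
gripper_width: 45.5
```

play_rows(
  offset=[
    [0,0,0],
    [0,0,0],
    [0,0,0],
    [0,0,0],
    [0,0,0],
    [0,0,0],
    [0,0,0],
  ],
  turn=[0,0,0,0,0,0,0],
  grip=1,
)

```text
clock: 40.45
position: [650.8, 154.5, 18.4]
ee_rot: [-0.638, 0.769, 0.051, 0.015]
contact_force: [0.4, -0.4, 0.5]
gripper_width: 85.5
```

play_rows(
  offset=[
    [0,0,6],
    [0,0,10],
    [0,0,14],
    [0,0,15],
    [0,0,15],
    [0,0,15],
    [0,0,15],
    [0,0,15],
    [0,-5,12],
    [0,-8,8],
    [0,-4,5],
    [0,0,0],
  ],
  turn=[0,0,0,0,0,0,0,0,0,0,0,0],
)

```text
clock: 41.65
position: [652.1, 135.9, 166.7]
ee_rot: [-0.638, 0.768, 0.049, 0.02]
contact_force: [-0.1, 0.4, -0.4]
gripper_width: 85.4
```

```bash
python3 - <<'E'
from h import *
im,d=eyes.get_image("wrist"); p=cloud("wrist",d); save("w5",im)
top_rect("wrist",p,"weight",59)
for q in ["cradle_wide","cradle_narrow"]: top_rect("wrist",p,q,64)
for q in ["pad_small","pad_large","pad_round"]: top_rect("wrist",p,q,4)
# nozzle from the top camera: edges of the dark body at axis height
im,d=eyes.get_image("top"); save("t2",im); np.savez("t2.npz",im=im,d=d,p=cloud("top",d)); p=cloud("top",d)
top_rect("top",p,"nozzle",25,20,22); top_rect("top",p,"weight",59)
E
```

```text
weight 0.94 [317.0, 196.0, 53.0, 70.0] 2180 [644.9 151. ] [644.6 151.4] [45.4 44.3] -0.162
cradle_wide 0.74 [316.0, 198.0, 52.0, 67.0] 21 [647.7 148.3] [648.8 148.2] [17.8  2.8] 0.016
cradle_narrow 0.57 [316.0, 283.0, 64.0, 69.0] 1076 [555.8 168.8] [555.2 168.9] [55.7 38.8] 1.388
pad_small 0.81 [325.0, 264.0, 71.0, 51.0] 1155 [565.1 156.6] [553.6 167.4] [75.3 60.1] 1.385
pad_large 0.61 [322.0, 347.0, 81.0, 33.0] 926 [445.2 185.3] [437.1 189. ] [100.   41.9] 1.359
pad_round 0.98 [322.0, 177.0, 69.0, 61.0] 1652 [658.2 144.1] [653.4 146.6] [70.1 53.8] 1.112
pad_round 0.94 [350.0, 9.0, 60.0, 15.0] 685 [788.6 102.3] [787.6 102.9] [47.4 10.6] 1.368
nozzle 0.73 [448.0, 199.0, 16.0, 84.0] 1069 [ 625.6 -230. ] [ 637.7 -231.6] [211.1  46.9] -0.014
weight 0.7 [299.0, 196.0, 20.0, 14.0] 187 [640.1 155.3] [639.2 155.7] [44.6 31.7] 1.289
```

View pics/w5.png

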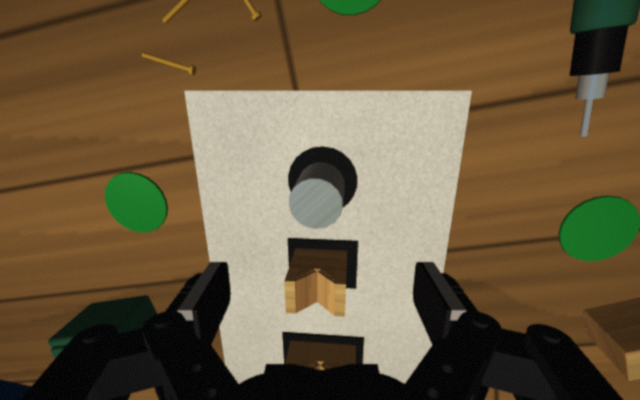

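play_rows(
  offset=[
    [0,-6,0],
    [-1,-12,0],
    [-2,-18,0],
    [-3,-22,0],
    [-3,-24,0],
    [-3,-24,0],
    [-3,-24,0],
    [-3,-24,0],
    [-3,-24,0],
    [-3,-24,0],
    [-3,-24,0],
    [-3,-24,0],
  ],
  turn=[0,0.02,0.02,0.02,0.02,0.02,0.02,0.02,0.02,0.02,0.02,0.02],
)

```text
clock: 43.35
position: [619.2, -122.5, 164.5]
ee_rot: [0.724, -0.688, -0.051, -0.013]
contact_force: [0.5, 0.1, 0.4]
gripper_width: 85.3
```

play_rows(
  offset=[
    [-3,-22,0],
    [-2,-20,0],
    [0,-17,0],
    [0,-14,0],
    [0,-10,0],
    [0,-7,0],
    [0,-4,0],
    [0,0,0],
    [0,0,0],
  ],
  turn=[0,0,0,0,0,0,0,0,0],
)

```text
clock: 44.25
position: [613.0, -224.7, 164.1]
ee_rot: [0.723, -0.689, -0.051, -0.013]
contact_force: [-0.7, -0.3, -0.9]
gripper_width: 85.3
```

```bash
python3 - <<'E'
from h import *
im,d=eyes.get_image("wrist"); p=cloud("wrist",d); save("w6",im); np.savez("w6.npz",im=im,d=d,p=p)
for r in silhouettes("wrist","nozzle")[:1]:
    m=r["mask"]; np.save("nm.npy",m); print(r["score"],r["bbox"])
    q=p[m&(p[...,2]>10)&(p[...,2]<48)]
    print(rect(q)); xs=np.arange(q[:,0].min(),q[:,0].max(),6)
    for x in xs:
        s=q[abs(q[:,0]-x)<3]
        if len(s)>10: print(int(x),len(s),np.percentile(s[:,1],[2,98]).round(1),np.percentile(s[:,2],95).round(1))
E
```

```text
0.63 [347.0, 142.8, 48.3, 250.2]
(array([ 637. , -233.8]), array([209.3,  39.6]), np.float64(0.042))
531 53 [-249.4 -218.8] 40.7
537 223 [-256.1 -218.5] 40.9
543 207 [-256.3 -219.4] 41.0
549 229 [-256.1 -218.6] 41.0
555 232 [-255.5 -217.8] 40.9
561 230 [-255.3 -218.4] 41.0
567 237 [-255.6 -218.4] 41.0
573 236 [-254.1 -218.1] 41.0
579 248 [-254.3 -217.7] 41.0
585 255 [-254.7 -217.5] 41.0
591 255 [-254.  -217.1] 41.2
597 263 [-254.  -216.7] 40.9
603 267 [-253.6 -216.7] 41.1
609 267 [-252.6 -216.4] 41.0
615 232 [-251.7 -216.7] 41.3
621 312 [-252.8 -215.5] 41.7
627 325 [-252.9 -214.7] 41.7
633 326 [-252.4 -214.7] 41.6
639 499 [-252.2 -214.8] 41.6
645 207 [-246.1 -221.1] 34.0
651 205 [-245.6 -221.7] 34.0
657 212 [-245.  -220.4] 34.0
663 220 [-244.4 -220.8] 34.2
669 210 [-243.9 -220.6] 34.0
675 230 [-244.1 -220.1] 34.1
681 236 [-243.6 -219.8] 34.1
687 233 [-243.3 -219.4] 34.1
693 246 [-243.7 -219.9] 34.1
699 248 [-242.8 -219.5] 34.1
705 255 [-242.5 -219.1] 34.2
711 261 [-243.  -218.8] 34.0
717 277 [-242.6 -218.4] 34.1
723 289 [-242.7 -218. ] 34.2
729 293 [-242.2 -217.6] 34.2
735 303 [-242.3 -217.2] 34.2
741 149 [-242.  -217.6] 34.1
```

View pics/w6.png

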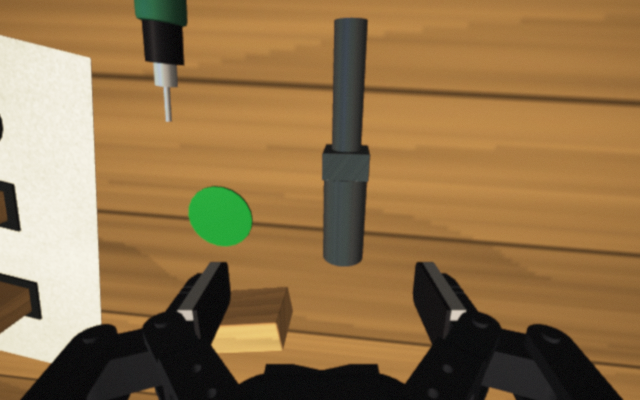

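play_rows(
  offset=[
    [4,-2,-4],
    [5,-2,-8],
    [4,-2,-12],
    [2,-1,-14],
    [0,0,-14],
    [0,0,-14],
    [0,0,-12],
    [0,0,-8],
    [0,0,-5],
    [0,0,-2],
    [0,0,0],
    [0,0,0],
  ],
  turn=[0,0,0,0,0,0,0,0,0,0,0,0],
)

```text
clock: 45.55
position: [628.3, -230.6, 60.7]
ee_rot: [0.724, -0.688, -0.053, -0.012]
contact_force: [0.1, -0.4, -0.1]
gripper_width: 85.3
```

play_rows(
  offset=[
    [0,-0.5,-4],
    [0,0,-7],
    [0,0,-9],
    [0,0,-9],
    [0,0,-9],
    [0,0,-7],
    [0,0,-5],
    [0,0,-2],
    [0,0,0],
  ],
  turn=[0,0,0,0,0,0,0,0,0],
)

```text
clock: 46.45
position: [628.4, -231.2, 4.6]
ee_rot: [0.724, -0.688, -0.053, -0.012]
contact_force: [0.1, 0.4, -0.3]
gripper_width: 85.4
```

play_rows(
  offset=[
    [0,0,0],
    [0,0,0],
    [0,0,0],
    [0,0,0],
    [0,0,0],
    [0,0,0],
    [0,0,0],
    [0,0,0],
    [0,0,0],
  ],
  turn=[0,0,0,0,0,0,0,0,0],
  grip=-1,
)

```text
clock: 47.35
position: [629.6, -231.4, 6.2]
ee_rot: [0.724, -0.688, -0.051, -0.013]
contact_force: [0.5, 0.1, -1.5]
gripper_width: 40.1
```

play_rows(
  offset=[
    [0,0,5],
    [0,0,10],
    [0,0,14],
    [0,0,16],
    [0,0,16],
    [-1,4,16],
    [-2,8,14],
    [-4,13,10],
    [-6,17,6],
    [-7,20,2],
    [-7,20,0],
    [-7,20,0],
  ],
  turn=[0,0,0,0,0,0,0,0,-0.02,-0.02,-0.02,-0.02],
)

```text
clock: 48.55
position: [589.8, -122.4, 123.9]
ee_rot: [-0.693, 0.719, 0.053, 0.015]
contact_force: [0.7, -0.1, -4.1]
gripper_width: 40.4
```

play_rows(
  offset=[
    [-7,20,0],
    [-7,20,0],
    [-7,20,0],
    [-7,20,0],
    [-7,20,0],
    [-7,20,0],
    [-7,20,0],
    [-7,20,0],
    [-7,20,0],
    [-7,20,0],
    [-6,18,0],
    [-6,16,0],
  ],
  turn=[-0.02,-0.02,-0.02,-0.02,-0.02,-0.02,-0.02,0,0,0,0,0],
)

```text
clock: 49.75
position: [491.5, 131.5, 131.0]
ee_rot: [-0.642, 0.765, 0.055, 0.019]
contact_force: [0.5, 0.0, -4.3]
gripper_width: 40.5
```

play_rows(
  offset=[
    [0,14,0],
    [0,11,0],
    [0,8,0],
    [0,5,0],
    [0,3,0],
    [0,0,0],
    [0,0,0],
  ],
  turn=[0,0,0,0,0,0,0],
)

```text
clock: 50.45
position: [489.4, 177.1, 132.2]
ee_rot: [-0.643, 0.763, 0.055, 0.019]
contact_force: [0.3, 0.5, -3.6]
gripper_width: 40.5
```

```bash
python3 - <<'E'
from h import *
s=arm.read_state(); print(s["position"],s["ee_rot"])
im,d=eyes.get_image("wrist"); p=cloud("wrist",d); save("w7",im)
for r in silhouettes("wrist","nozzle")[:1]:
    m=r["mask"]; print(r["score"],r["bbox"])
    q=p[m&(p[...,2]>60)]
    print(rect(q), np.median(q,0)); 
    for x in np.arange(q[:,0].min(),q[:,0].max(),12):
        k=q[abs(q[:,0]-x)<3]
        if len(k)>10: print(int(x),len(k),np.percentile(k[:,1],[2,98]).round(1),np.percentile(k[:,2],95).round(1))
E
```

```text
[489.40474701 177.11933151 132.17719827] [-0.64334386  0.76338218  0.05477723  0.01886199]
0.65 [320.1, 184.9, 100.9, 369.8]
(array([523.1, 172.4]), array([155.8,  46.3]), np.float64(-0.1)) [533.62969092 163.36535343 158.55999515]
455 307 [160. 198.] 166.8
467 791 [161.3 195. ] 167.1
479 848 [155.6 190.3] 167.5
491 1224 [153.2 191.6] 167.7
503 2098 [159.3 190.2] 167.3
515 817 [156.2 180.6] 159.9
527 900 [154.  178.3] 159.9
539 1001 [152.  175.9] 159.8
551 1128 [149.8 174.6] 159.7
563 1279 [147.6 172. ] 159.7
575 1550 [145.5 169.6] 269.5
587 1624 [143.4 167.6] 159.5
599 189 [156.2 166.7] 158.7
```

View pics/w7.png

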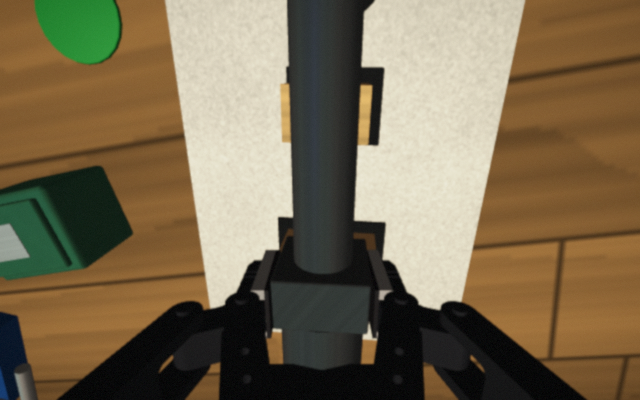

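play_rows(
  offset=[
    [0,2,-4],
    [0,2,-8],
    [0,1,-10],
    [0,0,-11],
    [0,0,-11],
    [0,0,-8],
    [0,0,-5],
    [0,0,-2],
    [0,0,0],
    [0,0,0],
  ],
  turn=[0,0,0,0,0,0,0,0,0,0],
)

```text
clock: 51.55
position: [489.0, 181.1, 66.4]
ee_rot: [-0.643, 0.764, 0.055, 0.017]
contact_force: [-0.6, -0.7, -4.0]
gripper_width: 40.3
```

play_rows(
  offset=[
    [0,1,-2],
    [0,0.5,-3],
    [0,0,-4],
    [0,0,-3],
    [0,0,-1],
    [0,0,0],
  ],
  turn=[0,0,0,0,0,0],
)

```text
clock: 52.15
position: [489.7, 183.3, 53.6]
ee_rot: [-0.643, 0.764, 0.055, 0.019]
contact_force: [0.4, 0.0, -4.0]
gripper_width: 40.4
```

play_rows(
  offset=[
    [0,-0.5,-1],
    [0,0,-1],
    [0,0,-1],
    [0,0,0],
  ],
  turn=[0,0,0,0],
)

```text
clock: 52.55
position: [490.6, 183.3, 51.1]
ee_rot: [-0.643, 0.764, 0.054, 0.02]
contact_force: [0.7, -0.8, -4.1]
gripper_width: 40.6
```

play_rows(
  offset=[
    [0,-0.3,-0.7],
    [0,0,-0.7],
    [0,0,-0.7],
    [0,0,0],
  ],
  turn=[0,0,0,0],
)

```text
clock: 52.95
position: [491.5, 183.7, 50.3]
ee_rot: [-0.644, 0.763, 0.054, 0.021]
contact_force: [0.2, 0.0, -2.8]
gripper_width: 40.6
```

play_rows(
  offset=[
    [0,-0.3,-0.5],
    [0,0,0],
  ],
  turn=[0,0],
)

```text
clock: 53.15
position: [491.5, 183.6, 50.2]
ee_rot: [-0.644, 0.763, 0.054, 0.022]
contact_force: [-0.9, 0.2, -1.4]
gripper_width: 40.3
```

play_rows(
  offset=[
    [0,0,0],
    [0,0,0],
    [0,0,0],
    [0,0,0],
    [0,0,0],
    [0,0,0],
    [0,0,0],
  ],
  turn=[0,0,0,0,0,0,0],
  grip=1,
)

```text
clock: 53.85
position: [492.8, 183.5, 50.6]
ee_rot: [-0.643, 0.763, 0.054, 0.023]
contact_force: [0.2, -0.3, -0.7]
gripper_width: 85.4
```

play_rows(
  offset=[
    [0,0,5],
    [0,0,8],
    [0,0,12],
    [0,0,15],
    [0,0,15],
    [0,0,15],
    [0,0,15],
    [0,0,15],
    [0,0,15],
    [0,0,8],
    [0,0,4],
    [0,0,0],
  ],
  turn=[0,0,0,0,0,0,0,0,0,0,0,0],
)

```text
clock: 55.05
position: [493.3, 183.4, 193.0]
ee_rot: [-0.644, 0.763, 0.052, 0.027]
contact_force: [-1.0, 0.7, 1.1]
gripper_width: 85.4
```

```bash
python3 - <<'E'
from h import *
im,d=eyes.get_image("wrist"); p=cloud("wrist",d); save("w8",im)
top_rect("wrist",p,"weight",59)
for q in ["cradle_wide","cradle_narrow"]: top_rect("wrist",p,q,64)
for q in ["nozzle"]: top_rect("wrist",p,q,74,20,15)
for q in ["pad_small","pad_large","pad_round"]: top_rect("wrist",p,q,4)
for r in silhouettes("wrist","nozzle")[:1]:
    m=r["mask"]; q=p[m&(p[...,2]>60)&(p[...,2]<95)]
    for x in np.arange(q[:,0].min(),q[:,0].max(),15):
        k=q[abs(q[:,0]-x)<3]
        if len(k)>10: print(int(x),len(k),np.percentile(k[:,1],[2,98]).round(1),np.percentile(k[:,2],95).round(1))
im2,_=eyes.get_image("scene"); a=cv2.resize(im2[100:270,220:440],(800,600))
save("s8",a)
E
```

```text
weight 0.9 [350.0, 15.0, 55.0, 28.0] 664 [626.6 154.2] [625.4 154.3] [37.3 10.9] 1.379
cradle_wide 0.87 [339.0, 241.0, 89.0, 63.0] 1243 [427.6 189.8] [427.  190.3] [79.7 38.1] 1.377
cradle_narrow 0.76 [346.0, 110.0, 76.0, 54.0] 1595 [553.7 168.3] [553.  168.4] [55.4 35.5] 1.4
nozzle 0.91 [341.0, 168.0, 48.0, 251.0] 9360 [499.7 177.3] [494.8 178. ] [215.2  40.8] -0.18
pad_small 0.75 [349.0, 107.0, 79.0, 66.0] 1077 [557.1 148.9] [551.6 166.4] [74.3 60.8] 1.407
pad_large 0.93 [342.0, 226.0, 92.0, 48.0] 629 [441.7 180.4] [433.9 188.8] [99.4 42.3] 1.384
pad_round 0.89 [144.0, 36.0, 69.0, 73.0] 4069 [651.3 352.4] [648.7 353.3] [69.6 62.5] 1.379
pad_round 0.87 [628.0, 56.0, 24.0, 69.0] 1096 [552.8 -78.4] [551.9 -77.1] [57.7 15.1] 0.144
391 11 [176.6 186.8] 80.7
406 226 [175.3 213.1] 84.5
421 236 [172.3 210.4] 84.5
436 255 [170.1 207.3] 84.5
451 264 [167.4 205. ] 84.5
466 288 [165.  202.3] 84.4
481 276 [161.4 197.4] 85.1
496 347 [158.4 196.5] 85.6
511 214 [163.9 188.2] 77.4
526 224 [161.5 185.8] 77.4
541 242 [158.3 183.3] 77.5
556 265 [156. 181.] 77.5
571 281 [153.6 178.3] 77.6
586 303 [150.9 175.9] 77.6
601 170 [149.4 173.7] 77.3
```

View pics/w8.png

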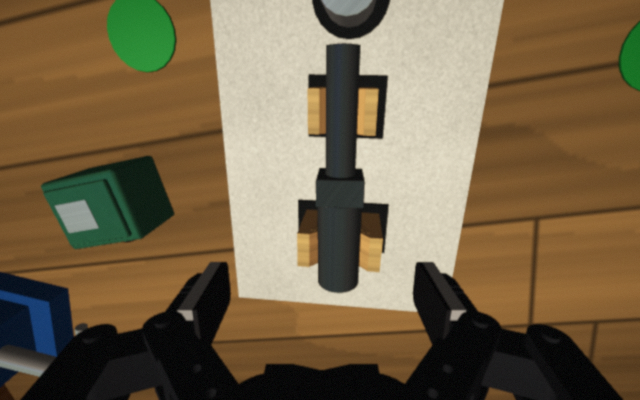

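View pics/s8.png

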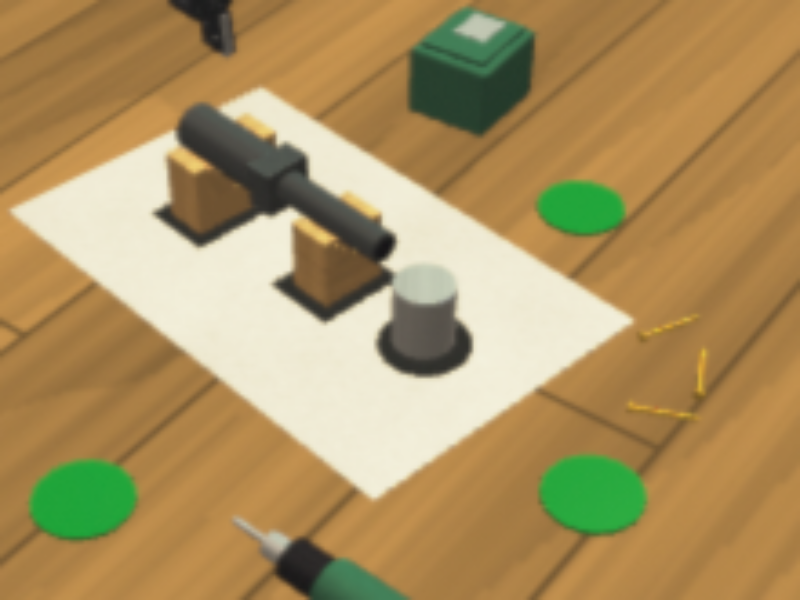

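```bash
python3 -c "
from bench import arm
print(arm.read_state()['clock'], arm.job_done())"
```

```text
the job is handed in; nothing more can be done
55.55 None
```

The job is done and was handed in at about 55.6 s on the robot's clock. I placed both notched blocks on their pads, stood the weight on the black round pad and laid the tube in the notches. Nothing is held and the gripper is clear of everything. `arm.job_done()` reports no verdict.

Last camera measurements:

| Item | Measured | Limit |
|---|---|---|
| `cradle_narrow` | about 1 mm off its pad, within 1.5° | 12 mm, 8.5° |
| `cradle_wide` | about 2–3 mm off its pad, within 1° | 12 mm, 8.5° |
| Weight | within about 1 mm of the pad centre | 12 mm |
| Tube axis height | about 64.5 mm | 59–69 mm |
| Tube direction | level, within 0.5° of the pad row | 3° level, 8.5° in line |
| Tube collar | about 69 mm and 61 mm from the oblong pads' centres | 80 mm |

- **Collar position:** it sits roughly 4 mm towards the small pad rather than exactly midway between the blocks.
- **Weight check:** its figure comes from the view right after I released it. In the final wrist picture it was cut off at the frame edge, and the scene picture shows it upright on its pad. One overhead reading put it about 7 mm away, but that view was partly hidden, so I did not use it.
- **Bystanders:** I did not touch the plain block, transformer or rotary tool. I re-measured only the plain block, before moving the weight and the tube, and it was within about 2 mm of its first reading.
- **Arm drift:** the wrist leaned up to about 6° over the run, since moves could only turn it about the vertical. I allowed for this when grasping and placing.

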